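# Find the stamped bottle carrier and push it over the dispatch line

### The arm

A 6-joint arm with a two-finger parallel gripper is mounted at the origin on the work surface. World frame = base frame: x ahead of the robot, y to its left, z up, the work surface at z = 0. Lengths are in m, angles in rad, forces in N, time in s.
With the tool pointing down it reaches from about 0.275 to 0.75 m from the base axis. Payload 10.2 kg.
Tool frame: the origin (TCP) lies on the centre line of the jaws, within the pads' length; the fingertips stand 14 mm ahead of it and the grasp point (between the pads) lies 5 mm behind it; z points along the fingers, y is the line along which they close (so a half turn about z gives the same grasp; the last joint's range is limited). The gripper opens to 88 mm and grips with 3 to 60 N. Pads are 18 mm wide; open, the fingers measure 123 mm over their backs; the gripper's body (75 mm by 187 mm) begins 45 mm behind the grasp point.
Start: joints at [-1.499, 0.313, 1.498, -0, 1.331, -0.223], TCP at [0.153, -0.502, 0.253] pointing down, gripper open.
Joint ranges: [-2.94, 2.94], [-0.97, 2.17], [0.19, 2.56], [-1.23, 4.37], [0.02, 3.11], [-2.88, 2.88]. Speed limits (rad/s): [2.39, 2.39, 3.01, 3.14, 3.14, 3.14].

### API

Orientations are given as a unit quaternion [x, y, z, w].
In Python, from cell import status, viewer, bot gives the robot as it stands. The module is installed in compiled form; this text tells all that it offers.
- The arm moves only by the tool apply_moves, never from a script. Its argument "steps" is text: rows parted by semicolons, each of 7 numbers parted by spaces: the turn, a rotation vector about the world's x, y, z in rad, then the shift along the world's x, y, z in m, then the opening, from 0 (shut) to 1 (fully open). In form: wx wy wz x y z gripper; .... A call has 1 to 5 rows; each row is the pose to reach, as a shift and turn from the pose commanded when the call began; what a row does not reach only later rows make up. A row lasts 1/12 s, in which the tool goes at most 41.7 mm and 7.16 degrees, less where a joint would pass 70% of its speed; a pose out of reach is approached as far as the arm can. A call with a gripper value outside its range is refused whole. The fingers move at their own pace and stop on an object; "force" is the grip in N (left out, the last holds). Time passes only in rows, so rows that repeat a pose let the fingers close. It gives the time, the measured TCP pose, the force, the opening and the grip force at its end, in the units of the state.
- status.read_state(): the state, without advancing time (a new reading comes with each control period).
- viewer.read_camera(name): name is "scene" or "top" or "wrist"; returns the picture (480x640x3 uint8, blue, green, red); there is no depth.
- viewer.camera_info(name): a dict with "fx", "fy", "cx", "cy" (pixels), "R" (3x3) and "t" (3): a world point X has camera coordinates R X + t; the wrist camera has in their place "tool_from_camera" (4x4, takes a point from camera to tool coordinates, whose origin is the TCP and whose axes are the flange's). Camera axes: x right, y down, z forward; pixel columns grow to the right and rows downward; lengths in m; the calibration is good to about 2 mm. A picture is of the moment at which its call begins: read the wrist's pose just before it. camera_info takes no time and is no camera call.
- bot.job_done(): hands the job in; it is judged then, once.
The state is a dict: "time": time; "joint_positions": joint angles; "joint_vel": joint speeds; "joint_torque": joint torques, N m; "position": TCP position; "tool_rot": TCP orientation; "force": force on the tool from outside, world axes, zero at the start; "wrist_torque": the same for the moment, N m; "width": opening from 0.0 (shut) to 1.0 (fully open); "gripper_force": force on a finger pad.
Only numpy, scipy, OpenCV 4.12 (cv2) and the standard library are available. Lean on these libraries where they do the work, as an engineer would, in place of code of your own. Each camera call takes 0.05 s, during which the arm holds its last target. There are 200 camera calls.

### The job

Two identical empty bottle carriers stand on the lab bench and one of them has a stamp on its underside. With the fingers, and without gripping or lifting anything, tip them over one after the other towards the robot, so that each lies on its side with its underside facing away from the robot, then push the stamped one, still lying on its side, towards the robot until all of it is just past the white tape line, with a gap of no more than 40 mm between it and the tape. Leave the other carrier lying where it fell, and do not disturb the vial rack, the mug or the jar.

Things in the scene. Friction and masses are not known exactly. Their poses are not given: they have to be found in the camera images.
- carrier_a: one of two identical open-topped light-grey plastic bottle carriers, three bays in a row, 0.17-0.36 kg, loose. Standing: 60 mm deep (its x), 120 wide (y), 110 high (z), walls 4 mm. Origin: centre of its underside, z towards the open top. Starts standing, x axis away from the robot within 0.25 rad; may be the left or the right one. Lying on its near wall it is 60 mm high.
- carrier_b: the other carrier, identical in size and axes. Pushed towards the robot high on its far 120 x 110 mm wall (upper 30 mm; pushed lower it may slide), a carrier tips about its near bottom edge, passes its balance at about 30 to 35 degrees of tilt and falls onto its near wall by itself; its 60 x 120 mm underside then stands upright, facing away from the robot.
- stamp (a point): centre of the stamp, at the centre of the underside of the stamped carrier: a flat inked rectangle outline 46 x 76 mm (carrier x, y), its lines 8 mm wide, with a 16 mm dot in its middle, black on light grey; the other carrier's underside is plain. Before the carrier is tipped the stamp is hidden against the bench.
- carrier_a_core (a point): centre of the volume of carrier_a, 55 mm from its underside along its z
- carrier_b_core (a point): centre of the volume of carrier_b, 55 mm from its underside along its z
- carrier_a_edge_l (a point): middle of the 60 mm long underside edge of carrier_a at its y = +60 mm
- carrier_a_edge_r (a point): middle of the 60 mm long underside edge of carrier_a at its y = -60 mm
- carrier_b_edge_l (a point): middle of the 60 mm long underside edge of carrier_b at its y = +60 mm
- carrier_b_edge_r (a point): middle of the 60 mm long underside edge of carrier_b at its y = -60 mm
- carrier_a_far (a point): middle of the 120 mm long underside edge of carrier_a that starts farther from the robot (its x = +30 mm)
- carrier_b_far (a point): middle of the 120 mm long underside edge of carrier_b that starts farther from the robot (its x = +30 mm)
- line: the dispatch line: white tape stuck flat on the black bench, 25 mm wide (its x) and 620 mm long (its y), 0.8 mm thick, no obstacle to sliding. Origin: its centre; it runs across between the robot and the standing carriers, x pointing away from the robot. A carrier tipped where it stands may come to lie partly across it.
- vial_rack: bystander: white rack 100 x 50 mm (x, y), 60 mm high with its six capped vials, between the two carriers; origin at the centre of its underside; loose
- mug: bystander: white mug, 80 mm across, 95 mm high, with a handle, outside one carrier; origin at the centre of its underside; loose
- jar: bystander: jar with a red cap, 64 mm across, 90 mm high, outside the other carrier; origin at the centre of its underside; loose
There are look-alikes about, which are no part of the job. Leave any orange look-alike of the carrier_b alone.

How it is judged:
By the outcome, as a careful person would: the job done as asked, in the order asked, and still so for the second after the job is handed in, with the robot touching nothing.
It also fails if it takes over 72 s, if anything falls off the work surface, if the arm or the gripper's body presses on something with over 40 N, if the wrist force passes 120 N, or if a joint passes its speed limit or range.

## Working session

There is one attempt and no reset: what is moved stays moved. The work goes in short steps, Python scripts to look and compute and a tool call to move; the robot and the scene stay as the last step left them, time stands still between calls to the robot, and variables do not carry over. Pictures are saved under pics/ and viewed, at most 10 in all, crops included, and the job is handed in when it is done.

Besides the shell and the picture viewer there is one more tool, called after "Emit:" as a command line: name --argument value ..., lists and objects as JSON in quotes. apply_moves: Moves the arm, as the interface text tells. Its arguments: {"type":"object","properties":{"steps":{"type":"string"},"force":{"type":"number"}},"required":["steps"]}

```bash
mkdir -p pics; cat > h.py <<'E'
import numpy as np,cv2
from cell import status,viewer,bot
def cam(n):
    c=viewer.camera_info(n);R=np.array(c["R"]);t=np.array(c["t"]);return c,R,t
def ray(n,u,v,z):
    c,R,t=cam(n);d=R.T@np.array([(u-c["cx"])/c["fx"],(v-c["cy"])/c["fy"],1]);o=-R.T@t
    return o+d*(z-o[2])/d[2]
def proj(n,X):
    c,R,t=cam(n);p=R@np.array(X)+t;return c["fx"]*p[0]/p[2]+c["cx"],c["fy"]*p[1]/p[2]+c["cy"]
E
python3 - <<'E'
from h import *
for n in("top","scene"):
    im=viewer.read_camera(n);cv2.imwrite(f"pics/{n}0.png",im)
    c,R,t=cam(n);print(n,-R.T@t,R.T@[0,0,1])
E
```

```text
top [ 0.43067088 -0.00201236  1.69220677] [ 0.11331702  0.00825106 -0.99352462]
scene [ 0.94930384 -0.54453937  0.77991462] [-0.3665498   0.55048987 -0.75006809]
```

View pics/top0.png

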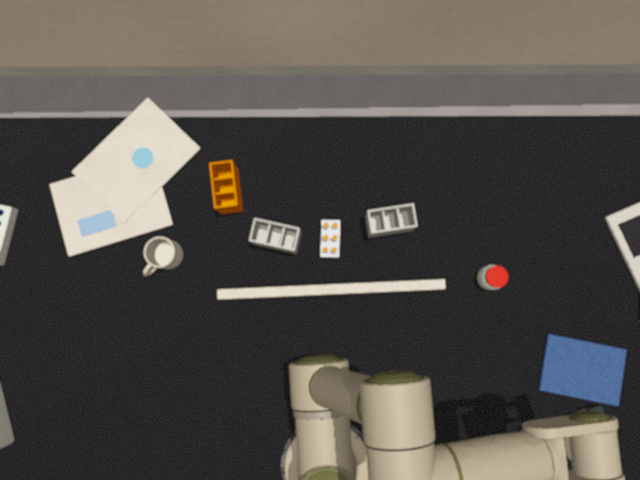

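View pics/scene0.png

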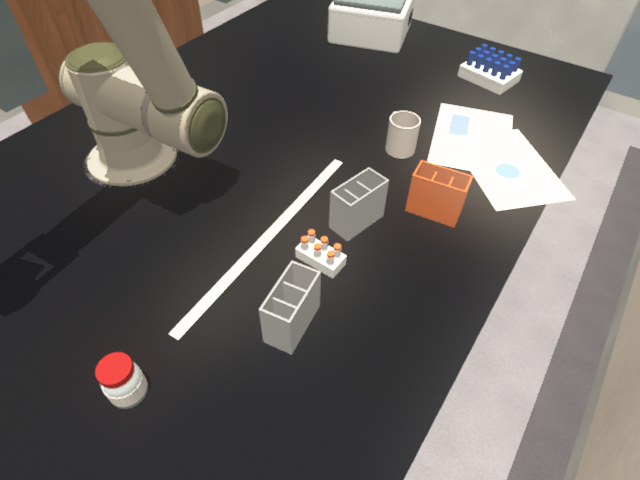

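The top view shows the grey carriers at (275,235) and (391,220), with the rack at (330,238), mug at (162,253), jar at (492,277) and tape from (218,294) to (445,285). The orange carrier at (226,187) is the look-alike, so I'll leave it. The two grey three-bay carriers either side of the rack fit the description, and I'll confirm that in a crop.

```bash
python3 - <<'E'
from h import *
im=cv2.imread("pics/top0.png");hsv=cv2.cvtColor(im,cv2.COLOR_BGR2HSV)
cv2.imwrite("pics/c0.png",cv2.resize(im[140:310,130:520],None,fx=2.05,fy=2.05,interpolation=cv2.INTER_CUBIC))
m=((hsv[...,2]>70)&(hsv[...,1]<120)).astype(np.uint8)
n,l,s,c=cv2.connectedComponentsWithStats(m)
def comp(u,v):
    pts=np.argwhere(l==np.bincount(l[v-12:v+13,u-12:u+13].ravel())[1:].argmax()+1)[:,::-1].astype(np.float32)
    return pts
def rect(P): 
    r=cv2.minAreaRect(P.astype(np.float32)*1000); return np.round(r[0],1),np.round(r[1],1),round(r[2],2)
for nm,u,v,z in(("L",275,235,.11),("R",391,220,.11),("rack",330,238,.06),("mug",162,253,.095),("jar",492,277,.09),("tape",330,290,.001)):
    p=comp(u,v); W=np.array([ray("top",a,b,z)[:2] for a,b in p]); print(nm,len(p),rect(W),"bbox",np.round(W.min(0),3),np.round(W.max(0),3))
    if nm in"LR":
        for th in(130,150,170):
            q=p[hsv[p[:,1].astype(int),p[:,0].astype(int),2]>th]
            if len(q)>9: print(th,len(q),rect(np.array([ray("top",a,b,z)[:2] for a,b in q])))
E
```

```text
L 1377 (array([602.5, 134.5]), array([131.6,  71. ]), 77.22) bbox [0.555 0.068] [0.648 0.202]
130 979 (array([603.6, 135.4]), array([124.5,  64.2]), 77.29)Traceback (most recent call last):
  File "<stdin>", line 16, in <module>
  File "h.py", line 6, in ray
    c,R,t=cam(n);d=R.T@np.array([(u-c["cx"])/c["fx"],(v-c["cy"])/c["fy"],1]);o=-R.T@t
          ~~~^^^
  File "h.py", line 4, in cam
    c=viewer.camera_info(n);R=np.array(c["R"]);t=np.array(c["t"]);return c,R,t
ValueError: time passes only in moves, steps and waits
```

View pics/c0.png

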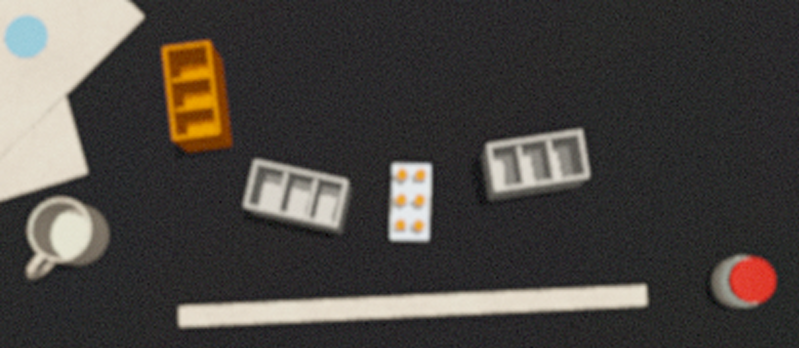

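The crop confirms both grey three-bay carriers, at crop (297,195) and (537,163), one on each side of the rack. The camera calibration calls are rate-limited, so I'll cache them.

```bash
cat > h.py <<'E'
import numpy as np,cv2,functools
from cell import status,viewer,bot
@functools.lru_cache(None)
def cam(n):
    c=viewer.camera_info(n);return c,np.array(c["R"]),np.array(c["t"])
def rays(n,p,z):
    p=np.atleast_2d(p).astype(float);c,R,t=cam(n)
    d=np.c_[(p[:,0]-c["cx"])/c["fx"],(p[:,1]-c["cy"])/c["fy"],np.ones(len(p))]@R;o=-R.T@t
    return o+d*((z-o[2])/d[:,2])[:,None]
def proj(n,X):
    c,R,t=cam(n);p=R@np.array(X)+t;return c["fx"]*p[0]/p[2]+c["cx"],c["fy"]*p[1]/p[2]+c["cy"]
def rect(W):
    r=cv2.minAreaRect((W[:,:2]*1000).astype(np.float32));return np.round(r[0],1),np.round(r[1],1),round(r[2],2)
def comp(im,u,v,th=70):
    hsv=cv2.cvtColor(im,cv2.COLOR_BGR2HSV)
    m=((hsv[...,2]>th)&(hsv[...,1]<120)).astype(np.uint8)
    l=cv2.connectedComponents(m)[1]
    k=np.bincount(l[v-12:v+13,u-12:u+13].ravel())[1:].argmax()+1
    return np.argwhere(l==k)[:,::-1]
E
python3 - <<'E'
from h import *
im=cv2.imread("pics/top0.png")
for nm,u,v,z in(("L",275,235,.11),("R",391,220,.11),("rack",330,238,.06),("mug",162,253,.095),("jar",492,277,.09),("tape",330,290,.001)):
    for th in((70,130,150) if nm in "LR" else (90,)):
        p=comp(im,u,v,th);W=rays("top",p,z);print(nm,th,len(p),*rect(W),"bbox",np.round(W.min(0),3)[:2],np.round(W.max(0),3)[:2])
s=status.read_state();print(s)
w=viewer.camera_info("wrist");print(w)
E
```

```text
L 70 1377 [602.5 134.5] [131.6  71. ] 77.22 bbox [0.555 0.068] [0.648 0.202]
L 130 979 [603.6 135.4] [124.5  64.2] 77.29 bbox [0.56  0.071] [0.645 0.2  ]
L 150 825 [603.8 135.6] [122.7  62.8] 77.29 bbox [0.562 0.071] [0.645 0.2  ]
R 70 1444 [ 641.6 -166.8] [ 74.5 132.8] 8.57 bbox [ 0.598 -0.235] [ 0.686 -0.099]
R 130 893 [ 644.3 -168.6] [ 64.9 124.5] 8.7 bbox [ 0.606 -0.233] [ 0.684 -0.104]
R 150 638 [ 644.2 -168.5] [ 62.8 122.7] 8.38 bbox [ 0.606 -0.233] [ 0.684 -0.104]
rack 90 740 [598.4  -7.7] [ 55.6 101.4] 89.76 bbox [ 0.548 -0.036] [0.649 0.02 ]
mug 90 1176 [556.9 433. ] [ 93.1 114.4] 17.12 bbox [0.499 0.375] [0.603 0.478]
jar 90 233 [ 491.9 -414.9] [67.1 52. ] 9.93 bbox [ 0.462 -0.446] [ 0.527 -0.39 ]
tape 90 2747 [465.3 -11.2] [ 32.4 626.8] 2.51 bbox [ 0.438 -0.324] [0.494 0.302]
{'time': 0.1, 'joint_positions': array([-1.49943789e+00,  3.13366265e-01,  1.49830556e+00,  1.42030248e-05,
        1.33098531e+00, -2.23425397e-01]), 'joint_vel': array([-1.68423983e-03, -3.78918166e-04, -6.21459478e-04,  1.36025015e-03,
       -1.85998575e-03, -9.34168598e-05]), 'joint_torque': arra
[... 199 characters left out ...]
57570e-01,  1.46857138e-01,  4.73065648e-05, -5.30178677e-04]), 'force': array([-0.72461068, -0.39346403,  0.29471985]), 'wrist_torque': array([ 0.01547727, -0.0200609 ,  0.0128535 ]), 'gripper_force': 0.0, 'width': 1.0033335933412644}
{'fx': 429.4414684291784, 'fy': 429.4414684291784, 'cx': 320.68125109163896, 'cy': 242.90831295134066, 'tool_from_camera': array([[-2.78566651e-04, -9.51299918e-01, -3.08266750e-01,
         8.01842011e-02],
       [ 9.99999835e-01, -4.20073626e-04,  3.92677451e-04,
         8.61922611e-04],
       [-5.03048758e-04, -3.08266589e-01,  9.51299877e-01,
        -1.32091869e-01],
       [ 0.00000000e+00,  0.00000000e+00,  0.00000000e+00,
         1.00000000e+00]])}
```

Emit:
apply_moves --steps "0 0 -0.147 0.546 0.342 0 0.7;0 0 -0.147 0.546 0.342 0 0.7;0 0 -0.147 0.546 0.342 0 0.7;0 0 -0.147 0.546 0.342 0 0.7;0 0 -0.147 0.546 0.342 0 0.7"

```text
time: 0.52
position: [0.3277, -0.3921, 0.2526]
tool_rot: [0.997, 0.074, -0.0, -0.0]
force: [-0.2, -0.1, 0.6]
width: 0.7
gripper_force: 0.0
```

Emit:
apply_moves --steps "0 0 0 0.372 0.232 0 0.7;0 0 0 0.372 0.232 0 0.7;0 0 0 0.372 0.232 0 0.7;0 0 0 0.372 0.232 0 0.7;0 0 0 0.372 0.232 0 0.7"

```text
time: 0.93
position: [0.5046, -0.2817, 0.2525]
tool_rot: [0.997, 0.074, -0.0, -0.0]
force: [-0.5, -0.1, 0.9]
width: 0.7
gripper_force: 0.0
```

Emit:
apply_moves --steps "0 0 0 0.196 0.122 0 0.7;0 0 0 0.196 0.122 0 0.7;0 0 0 0.196 0.122 0 0.7;0 0 0 0.196 0.122 0 0.7;0 0 0 0.196 0.122 0 0.7"

```text
time: 1.35
position: [0.6813, -0.1716, 0.2523]
tool_rot: [0.997, 0.074, -0.0, -0.0]
force: [-0.2, -1.1, 0.5]
width: 0.7
gripper_force: 0.0
```

Emit:
apply_moves --steps "0 0 0 0.021 0.012 0 0.7;0 0 0 0.021 0.012 -0.04 0.7;0 0 0 0.021 0.012 -0.08 0.7;0 0 0 0.021 0.012 -0.12 0.7;0 0 0 0.021 0.012 -0.143 0.7"

```text
time: 1.77
position: [0.6993, -0.1603, 0.104]
tool_rot: [0.997, 0.074, -0.003, -0.002]
force: [0.2, 0.3, -1.0]
width: 0.701
gripper_force: 0.0
```

Emit:
apply_moves --steps "0 0 0 0 0 0 0.7;0 0 0 -0.006 -0.001 0 0.7;0 0 0 -0.012 -0.002 0 0.7;0 0 0 -0.018 -0.003 0 0.7;0 0 0 -0.024 -0.004 0.001 0.7"

```text
time: 2.18
position: [0.6775, -0.1656, 0.1128]
tool_rot: [0.997, 0.074, 0.001, 0.001]
force: [1.2, 0.5, 1.6]
width: 0.701
gripper_force: 0.7
```

Emit:
apply_moves --steps "0 0 0 -0.008 -0.001 0 0.7;0 0 0 -0.016 -0.0024 0.001 0.7;0 0 0 -0.024 -0.0036 0.003 0.7;0 0 0 -0.032 -0.0048 0.005 0.7;0 0 0 -0.04 -0.006 0.006 0.7"

```text
time: 2.6
position: [0.6371, -0.1716, 0.1186]
tool_rot: [0.997, 0.074, 0.001, 0.001]
force: [1.3, 0.8, 0.2]
width: 0.703
gripper_force: 0.2
```

```bash
python3 - <<'E'
from h import *
s=status.read_state();print(s["position"],s["force"])
a=viewer.read_camera("scene");b=viewer.read_camera("wrist")
cv2.imwrite("pics/t1.png",np.hstack([cv2.resize(a[180:420,180:420],(400,400)),cv2.resize(b,(400,300),interpolation=cv2.INTER_AREA).repeat(1,0) if 0 else cv2.copyMakeBorder(cv2.resize(b,(400,300)),0,100,0,0,0)]))
E
```

```text
[ 0.63706334 -0.17157334  0.11862359] [1.29934129 0.8482763  0.17647145]
```

View pics/t1.png

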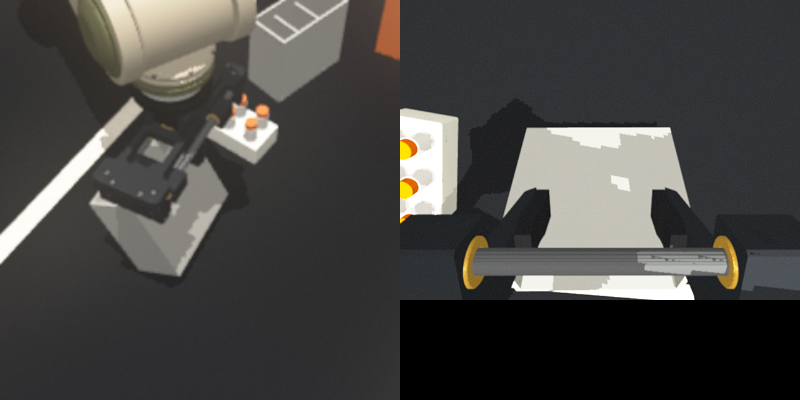

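The carrier is tipping about its near edge and is tilted roughly 20–25°. I'll keep pushing.

Emit:
apply_moves --steps "0 0 0 -0.008 -0.0012 0 0.7;0 0 0 -0.016 -0.0024 0 0.7;0 0 0 -0.024 -0.0036 0 0.7;0 0 0 -0.03 -0.0044 0 0.7;0 0 0 -0.03 -0.0044 0 0.7"

```text
time: 3.12
position: [0.6067, -0.1759, 0.1173]
tool_rot: [0.997, 0.074, 0.0, 0.0]
force: [0.3, 0.1, 0.1]
width: 0.699
gripper_force: 0.0
```

Emit:
apply_moves --steps "0 0 0 0 0 0.02 0.7;0 0 0 0 0 0.06 0.7;0 0 0 0 0 0.10 0.7;0 0 0 0.02 0 0.12 0.7;0 0 0 0.06 0 0.12 0.7"

```text
time: 3.53
position: [0.6677, -0.1764, 0.2452]
tool_rot: [0.997, 0.073, 0.005, 0.003]
force: [1.3, 0.1, 0.2]
width: 0.699
gripper_force: 0.0
```

Emit:
apply_moves --steps "0 0 0 0.03 0 0 0.7;0 0 0 0.05 0 0 0.7;0 0 0 0.05 0 0 0.7"

```text
time: 3.78
position: [0.7195, -0.1749, 0.2346]
tool_rot: [0.997, 0.074, -0.0, -0.0]
force: [-0.3, 0.1, -0.5]
width: 0.699
gripper_force: 0.0
```

```bash
python3 - <<'E'
from h import *
s=status.read_state();print(s["position"],s["force"])
a=viewer.read_camera("scene");b=viewer.read_camera("wrist");t=viewer.read_camera("top")
cv2.imwrite("pics/top2.png",t)
cv2.imwrite("pics/t2.png",np.hstack([cv2.resize(a[150:420,150:420],(400,400)),cv2.copyMakeBorder(cv2.resize(b,(400,300)),0,100,0,0,0)]))
E
```

```text
[ 0.71946701 -0.17493131  0.23456842] [-0.33839937  0.11266084 -0.50410599]
```

View pics/t2.png

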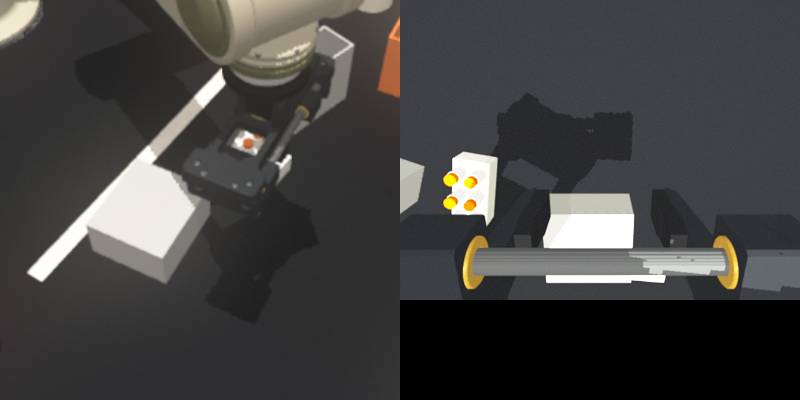

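R lies flat and its underside is plain, so L should be the stamped one. Next I'll tip L.

Emit:
apply_moves --steps "0 0 -0.372 -0.06 0.298 0 0.7;0 0 -0.372 -0.06 0.298 0 0.7;0 0 -0.372 -0.06 0.298 0 0.7;0 0 -0.372 -0.06 0.298 0 0.7;0 0 -0.372 -0.06 0.298 0 0.7"

```text
time: 4.35
position: [0.6743, 0.0301, 0.238]
tool_rot: [0.994, -0.113, 0.001, -0.0]
force: [1.3, 0.8, 0.9]
width: 0.696
gripper_force: 0.0
```

Emit:
apply_moves --steps "0 0 0 -0.013 0.093 0 0.7;0 0 0 -0.013 0.093 0 0.7;0 0 0 -0.013 0.093 0 0.7;0 0 0 -0.013 0.093 -0.04 0.7;0 0 0 -0.013 0.093 -0.08 0.7"

```text
time: 4.77
position: [0.6631, 0.1222, 0.1591]
tool_rot: [0.994, -0.111, 0.003, -0.0]
force: [0.6, -0.1, -0.7]
width: 0.697
gripper_force: 0.0
```

Emit:
apply_moves --steps "0 0 0 0 0 -0.03 0.7;0 0 0 0 0 -0.046 0.7;0 0 0 0 0 -0.046 0.7;0 0 0 -0.006 0.0014 -0.046 0.7;0 0 0 -0.012 0.0028 -0.046 0.7"

```text
time: 5.18
position: [0.6511, 0.1241, 0.113]
tool_rot: [0.994, -0.112, 0.002, -0.0]
force: [0.3, 0.2, -0.3]
width: 0.699
gripper_force: 0.0
```

Emit:
apply_moves --steps "0 0 0 -0.008 0.0018 0 0.7;0 0 0 -0.016 0.0036 0.001 0.7;0 0 0 -0.024 0.0055 0.003 0.7;0 0 0 -0.032 0.0073 0.005 0.7;0 0 0 -0.04 0.009 0.006 0.7"

```text
time: 5.6
position: [0.611, 0.1335, 0.1197]
tool_rot: [0.994, -0.112, 0.002, -0.0]
force: [0.1, -0.2, 1.8]
width: 0.698
gripper_force: 0.5
```

Emit:
apply_moves --steps "0 0 0 -0.01 0.0022 0 0.7;0 0 0 -0.02 0.0045 0 0.7;0 0 0 -0.03 0.0067 0 0.7;0 0 0 -0.038 0.0087 0 0.7;0 0 0 -0.046 0.0105 0 0.7"

```text
time: 6.02
position: [0.5645, 0.1441, 0.1183]
tool_rot: [0.994, -0.112, 0.001, -0.0]
force: [0.0, 0.2, 1.2]
width: 0.699
gripper_force: 0.0
```

Emit:
apply_moves --steps "0 0 0 0 0 0.02 0.7;0 0 0 0 0 0.06 0.7;0 0 0 0 0 0.10 0.7;0 0 0 0.04 -0.01 0.12 0.7;0 0 0 0.08 -0.02 0.12 0.7"

```text
time: 6.43
position: [0.6426, 0.1254, 0.2444]
tool_rot: [0.994, -0.111, 0.005, -0.001]
force: [1.6, 0.8, 0.8]
width: 0.699
gripper_force: 0.0
```

Emit:
apply_moves --steps "0 0 0 0.04 -0.005 0 0.7;0 0 0 0.055 -0.01 0 0.7;0 0 0 0.055 -0.01 0 0.7"

```text
time: 6.68
position: [0.6985, 0.1132, 0.2355]
tool_rot: [0.994, -0.113, 0.0, 0.0]
force: [-0.4, 0.2, -0.1]
width: 0.701
gripper_force: 0.0
```

```bash
python3 - <<'E'
from h import *
s=status.read_state();print(s["position"],s["force"])
a=viewer.read_camera("scene");b=viewer.read_camera("wrist");t=viewer.read_camera("top")
cv2.imwrite("pics/top3.png",t);cv2.imwrite("pics/sc3.png",a)
cv2.imwrite("pics/t3.png",np.hstack([cv2.resize(a[100:370,170:440],(400,400)),cv2.copyMakeBorder(cv2.resize(t[140:340,180:480],(400,267)),0,133,0,0,0)]))
E
```

```text
[0.69850399 0.11318878 0.23547003] [-0.41875841  0.21913588 -0.13143728]
```

View pics/t3.png

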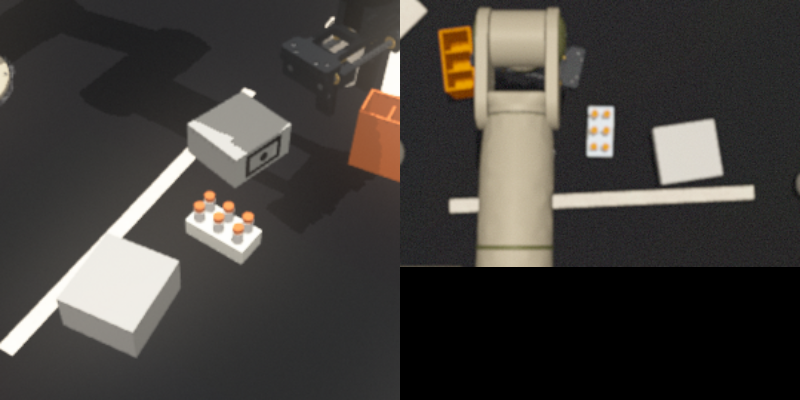

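The stamp is visible on L's far face at crop (263,155), and both carriers lie flat. I'll locate L's underside.

```bash
python3 - <<'E'
from h import *
print(rays("scene",[[330,201.3],[365.8,181]],.06), rays("scene",[[347.6,204.7]],.03))
im=cv2.imread("pics/sc3.png");p=comp(im,333,190,60)
q=cv2.approxPolyDP(cv2.convexHull(p.astype(np.int32)),4,True)[:,0];print(q.tolist());print(rays("scene",q,.06).round(3).tolist())
E
```

```text
[[0.55092745 0.10244703 0.06      ]
 [0.58152111 0.20718621 0.06      ]] [[0.57371675 0.1432117  0.03      ]]
[[366, 182], [356, 267], [341, 287], [287, 332], [219, 354], [192, 351], [168, 334], [170, 312], [184, 281], [260, 205], [334, 158]]
[[0.584, 0.204, 0.06], [0.695, -0.024, 0.06], [0.697, -0.082, 0.06], [0.671, -0.218, 0.06], [0.603, -0.317, 0.06], [0.561, -0.339, 0.06], [0.504, -0.339, 0.06], [0.473, -0.305, 0.06], [0.444, -0.241, 0.06], [0.431, 0.004, 0.06], [0.475, 0.236, 0.06]]
```

Emit:
apply_moves --steps "0 0 0 -0.03 0.008 0 0.7;0 0 0 -0.06 0.015 0 0.7;0 0 0 -0.09 0.022 0 0.7;0 0 0 -0.09 0.022 -0.03 0.7;0 0 0 -0.09 0.022 -0.065 0.7"

```text
time: 7.25
position: [0.6056, 0.138, 0.1753]
tool_rot: [0.994, -0.111, 0.004, -0.001]
force: [1.1, 0.4, -1.1]
width: 0.699
gripper_force: 0.0
```

Emit:
apply_moves --steps "0 0 0 0 0 -0.035 0.7;0 0 0 0 0 -0.07 0.7;0 0 0 0 0 -0.1 0.7;0 0 0 0 0 -0.12 0.7;0 0 0 0 0 -0.133 0.7"

```text
time: 7.67
position: [0.6048, 0.1372, 0.0373]
tool_rot: [0.994, -0.112, -0.001, 0.0]
force: [-1.3, -0.2, 0.3]
width: 0.694
gripper_force: 0.0
```

Emit:
apply_moves --steps "0 0 0 0 0 0 0.7;0 0 0 -0.006 0.001 0 0.7;0 0 0 -0.012 0.0025 0 0.7;0 0 0 -0.018 0.004 0 0.7;0 0 0 -0.024 0.005 0 0.7"

```text
time: 8.08
position: [0.5825, 0.142, 0.04]
tool_rot: [0.994, -0.112, 0.001, -0.0]
force: [2.7, -0.0, 2.7]
width: 0.704
gripper_force: 1.8
```

Emit:
apply_moves --steps "0 0 0.016 -0.008 0.0017 0 0.7;0 0 0.032 -0.016 0.0033 0 0.7;0 0 0.048 -0.024 0.0048 0 0.7;0 0 0.064 -0.032 0.0062 0 0.7;0 0 0.08 -0.04 0.0075 0 0.7"

```text
time: 8.5
position: [0.5423, 0.1494, 0.0392]
tool_rot: [0.997, -0.071, 0.001, -0.0]
force: [3.4, -0.1, 3.8]
width: 0.699
gripper_force: 2.1
```

Emit:
apply_moves --steps "0 0 0.016 -0.008 0.001 0 0.7;0 0 0.032 -0.016 0.002 0 0.7;0 0 0.048 -0.024 0.003 0 0.7;0 0 0.064 -0.032 0.004 0 0.7;0 0 0.08 -0.04 0.0045 0 0.7"

```text
time: 8.92
position: [0.5019, 0.1538, 0.0386]
tool_rot: [1.0, -0.031, 0.0, -0.0]
force: [4.2, 0.7, 2.9]
width: 0.697
gripper_force: 2.1
```

Emit:
apply_moves --steps "0 0 0.016 -0.007 0.0002 0 0.7;0 0 0.032 -0.014 0.0004 0 0.7;0 0 0.048 -0.021 0.0006 0 0.7;0 0 0.064 -0.028 0.0008 0 0.7;0 0 0.08 -0.035 0.001 0 0.7"

```text
time: 9.33
position: [0.4669, 0.1547, 0.0386]
tool_rot: [1.0, 0.009, -0.0, -0.0]
force: [3.5, -0.0, 3.0]
width: 0.699
gripper_force: 1.9
```

```bash
python3 - <<'E'
from h import *
s=status.read_state();print(s["position"],s["force"],s["tool_rot"])
a=viewer.read_camera("scene");b=viewer.read_camera("wrist")
cv2.imwrite("pics/t4.png",np.hstack([cv2.resize(a[70:370,140:440],(400,400)),cv2.copyMakeBorder(cv2.resize(b,(400,300)),0,100,0,0,0)]))
E
```

```text
[0.46694359 0.15471487 0.03855529] [ 3.49245741 -0.02399889  2.95792912] [ 9.99962275e-01  8.68606073e-03 -3.62482374e-05 -9.99292350e-06]
```

View pics/t4.png

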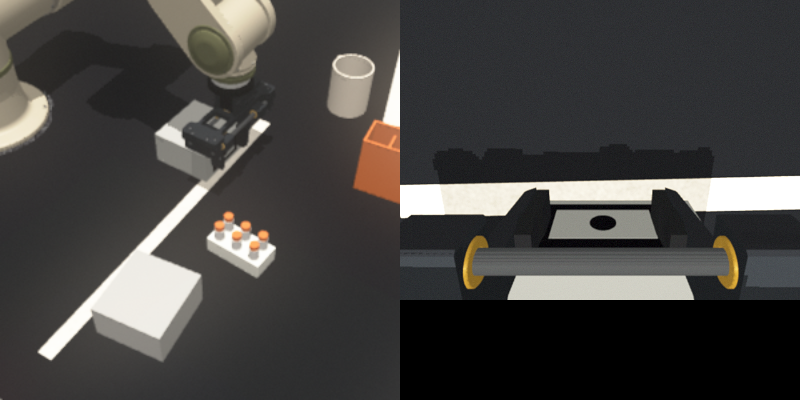

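The carrier is square to the fingers and crossing the tape. About 32 mm remains, so I'll finish slowly and then back off.

Emit:
apply_moves --steps "0 0 0.01 -0.008 0 0 0.7;0 0 0.02 -0.016 0 0 0.7;0 0 0.025 -0.023 0 0 0.7;0 0 0.025 -0.028 0 0 0.7;0 0 0.025 -0.032 0 0 0.7"

```text
time: 9.85
position: [0.4345, 0.1547, 0.0384]
tool_rot: [1.0, 0.02, -0.001, 0.0]
force: [0.8, 0.7, -0.2]
width: 0.702
gripper_force: 0.6
```

Emit:
apply_moves --steps "0 0 0 0 0 0 0.7;0 0 0 0.01 0 0 0.7;0 0 0 0.03 0 0 0.7;0 0 0 0.06 0 0 0.7;0 0 0 0.09 0 0.02 0.7"

```text
time: 10.27
position: [0.5244, 0.1545, 0.0559]
tool_rot: [1.0, 0.02, -0.004, 0.0]
force: [0.1, -0.3, -1.0]
width: 0.699
gripper_force: 0.0
```

Emit:
apply_moves --steps "0 0 0 0.03 0 0.03 0.7;0 0 0 0.05 0 0.06 0.7;0 0 0 0.08 0 0.09 0.7;0 0 0 0.1 0 0.12 0.7;0 0 0 0.1 0 0.12 0.7"

```text
time: 10.68
position: [0.63, 0.1544, 0.1845]
tool_rot: [1.0, 0.02, 0.005, -0.0]
force: [0.4, 0.2, 1.0]
width: 0.699
gripper_force: 0.0
```

```bash
python3 - <<'E'
from h import *
s=status.read_state();print(s["position"],s["force"])
a=viewer.read_camera("scene");b=viewer.read_camera("wrist");t=viewer.read_camera("top")
cv2.imwrite("pics/sc5.png",a);cv2.imwrite("pics/w5.png",b)
M=np.eye(4);w=viewer.camera_info("wrist")
print(s["tool_rot"].tolist())
cv2.imwrite("pics/t5.png",np.hstack([cv2.resize(a[70:370,140:440],(400,400),interpolation=cv2.INTER_CUBIC),cv2.copyMakeBorder(cv2.resize(b,(400,300)),0,100,0,0,0)]))
E
```

```text
[0.62998535 0.15435147 0.18448329] [0.36771393 0.18371197 0.97895351]
[0.9997868982391273, 0.019941671535697852, 0.005333876074371929, -0.0001939375427159007]
```

View pics/t5.png

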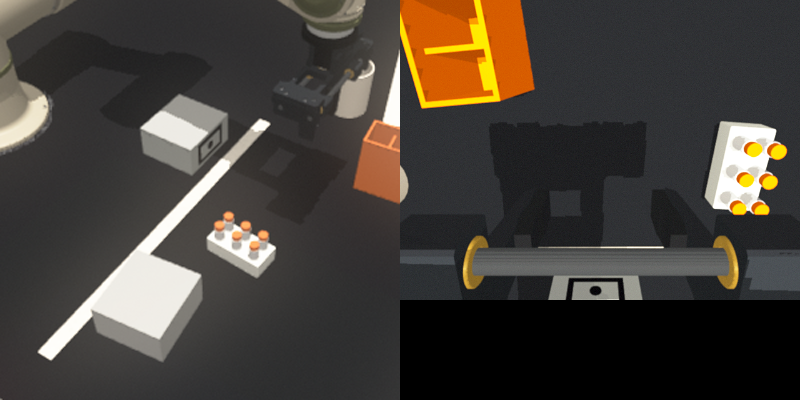

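The carrier now lies beyond the tape with the stamp facing away at crop (209,144). I'll measure the gap.

```bash
python3 - <<'E'
from h import *
print(rays("scene",[[287.8,199],[311,179.5]],0).round(4).tolist(),"stamp@.03",rays("scene",[[140+209*.75,70+144*.75]],.03).round(4).tolist())
a=cv2.imread("pics/sc5.png");g=cv2.cvtColor(a,cv2.COLOR_BGR2GRAY)
for x,y in((.6,.13),(.6,.155),(.6,.18)):
    # walk along world x at z=0
    xs=np.arange(.40,.50,.003);u=[proj("scene",[q,y,0]) for q in xs]
    print(y,[(round(q,3),int(g[int(round(v)),int(round(h))])) for q,(h,v) in zip(xs,u)])
E
```

```text
[[0.4298, 0.1045, -0.0], [0.4349, 0.1953, 0.0]] stamp@.03 [[0.4232, 0.1514, 0.03]]
0.13 [(np.float64(0.4), 125), (np.float64(0.403), 126), (np.float64(0.406), 126), (np.float64(0.409), 126), (np.float64(0.412), 109), (np.float64(0.415), 63), (np.float64(0.418), 55), (np.float64(0.421), 108), (np.float64(0.424), 109), (np.float64(0.427), 67), (np.float64(0.43), 66), (np.float64(0.433), 65), (np.float64(0.436), 65), (np.float64(0.439), 67), (np.float64(0.442), 76), (np.float64(0.445), 237), (np.float64(0.448), 253), (np.float64(0.451), 252), (np.float64(0.454), 253), (np.float64(0.457), 253), (np.float64(0.46), 253), (np.float64(0.463), 252), (np.float64(0.466), 252), (np.float64(0.469), 251), (np.float64(0.472), 124), (np.float64(0.475), 65), (np.float64(0.478), 66), (np.float64(0.481), 65), (np.float64(0.484), 66), (np.float64(0.487), 66), (np.float64(0.49), 66), (np.float64(0.493), 65), (np.float64(0.496), 65), (np.float64(0.499), 65)]
0.155 [(np.float64(0.4), 86), (np.float64(0.403), 127), (np.float64(0.406), 126), (np.float64(0.409), 125), (np.float64(0.412), 121), (np.float64(0.4
[... 879 characters left out ...]
oat64(0.418), 73), (np.float64(0.421), 97), (np.float64(0.424), 68), (np.float64(0.427), 54), (np.float64(0.43), 54), (np.float64(0.433), 54), (np.float64(0.436), 56), (np.float64(0.439), 55), (np.float64(0.442), 112), (np.float64(0.445), 164), (np.float64(0.448), 191), (np.float64(0.451), 193), (np.float64(0.454), 193), (np.float64(0.457), 192), (np.float64(0.46), 192), (np.float64(0.463), 189), (np.float64(0.466), 157), (np.float64(0.469), 101), (np.float64(0.472), 53), (np.float64(0.475), 54), (np.float64(0.478), 54), (np.float64(0.481), 51), (np.float64(0.484), 52), (np.float64(0.487), 54), (np.float64(0.49), 52), (np.float64(0.493), 52), (np.float64(0.496), 52), (np.float64(0.499), 52)]
```

The carrier's far face is at x≈0.426 and the tape's near edge is at x≈0.443, so the gap is about 18 mm along its length, well inside 40 mm. I'll hand in.

```bash
python3 -c "
from cell import bot
print(bot.job_done())"
```

```text
the job is handed in; nothing more can be done
None
```

I tipped both carriers towards the robot and pushed the stamped left one, still on its side, past the tape with a measured gap of about 18 mm; the plain one lies where it fell, the pictures show no sign of the rack, mug or jar being disturbed, and the job is handed in.

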